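# Change the induction coil: off its storage post, onto the heater

### The job

The next billets need the tall coil. Slide the taller of the two wound copper coils straight up off its storage post, keeping it upright, and fit it to the heater: lower it gently so that its flat contact blade goes down into the slot between the two contact jaws and the coil stands flat and centred on the round pad, then let go. Leave the short coil on its post, and do not disturb the upright billet or the brick.

Things in the scene. Friction and masses are not known exactly. Their poses are not given: they have to be found in the camera images.
- tall_coil: Tall coil of 7 turns of 8 mm copper tube, loose, 0.3 kg: 60 mm outside, 44 mm bore, 78 mm high; the turns are free to grasp along y. Origin: centre of its underside; z up its axis. On its +x side, joined by two 8 mm leads (at bottom and top), an upright flat copper blade: 6 mm thick (y), 50 to 80 mm from the axis (x), 1 to 77 mm above the underside.
- blade (a point): Middle of the lower edge of the tall coil's blade: 65 mm along the coil's x, 1 mm above its underside.
- short_coil: The short coil (4 turns): the same diameters and a blade in the same place, but 48 mm high; loose on the other post. To be left there.
- stand: Fixed plywood board, 270 (x) by 120 mm (y), 18 mm thick; origin: centre of its underside. Two upright steel posts, 30 mm diameter, at x = -85 and +85 mm, tops 106 mm above the bench (88 above the board). Each coil stands on the board round a post; either coil may be on either post.
- post_a (a point): Centre of the top of the post at the board's x = -85 mm.
- post_b (a point): Centre of the top of the post at the board's x = +85 mm.
- outlet: Fixed heater outlet: steel base plate 12 mm thick, x -50 to 250, 160 mm wide; white round pad, 72 mm diameter, top 32 mm above the bench; two brass contact jaws; amber transformer block, x 105 to 250, 150 mm wide, top 116 mm up (two thin hoses rise from its rear half to 175 mm). Origin: on the bench under the pad's centre; x points from pad through slot to transformer.
- pad (a point): Centre of the pad's top: the tall coil's origin belongs here, its x along the outlet's x.
- slot (a point): Middle of the mouth of the slot between the jaws, level with their tops (70 mm above the bench), 65 mm from the pad's centre. The slot is 16 mm wide (outlet's y), flared at the top, 36 mm long (x 47 to 83 mm), open above and at both ends, and runs down to the base plate.
- billet: Upright steel billet, 48 mm diameter, 110 mm high; origin: centre of its underside. Bystander.
- brick: Half firebrick, 114 x 114 x 64 mm; origin: centre of its underside. Bystander.
There are look-alikes about, which are no part of the job. What is shaped like the tall_coil but black is not meant.

How it is judged:
By the outcome, as a careful person would: the job done as asked, in the order asked, and still so for the second after the job is handed in, with the robot touching nothing.
It also fails if it takes over 38 s, if anything falls off the work surface, if the arm or the gripper's body presses on something with over 40 N, if the wrist force passes 120 N, or if a joint passes its speed limit or range.

### The arm

A 6-joint arm with a two-finger parallel gripper is mounted at the origin on the work surface. World frame = base frame: x ahead of the robot, y to its left, z up, the work surface at z = 0. Lengths are in mm, angles in rad, forces in N, time in s.
With the tool pointing down it reaches from about 300 to 775 mm from the base axis. Payload 14.6 kg.
Tool frame: the origin (TCP) lies on the centre line of the jaws, within the pads' length; the fingertips stand 19 mm ahead of it and the grasp point (between the pads) is the TCP (bot.tip_reach is the distance from the TCP to the fingertips, in mm); y points along the fingers, x is the direction in which the jaws open and shut, and the axes are right-handed (so a half turn about y gives the same grasp; the last joint's range is limited). The gripper opens to 85 mm and grips with 20 to 120 N. Pads are 22 mm wide; open, the fingers measure 114 mm over their backs; the gripper's body (76 mm by 85 mm) begins 54 mm behind the grasp point. The pads swing forward as they close: fully open they stand 13 mm farther back than shut.
Start: joints at [-1.285, 0.3, 1.521, -0, 1.321, -0.067], TCP at [190.032, -516.118, 250.281] pointing down, gripper open.
Joint ranges: [-3.03, 3.03], [-0.79, 2.21], [0.23, 2.52], [-1.04, 4.18], [0, 3.07], [-2.55, 2.55]. Speed limits (rad/s): [2.22, 2.22, 2.57, 3.14, 3.14, 3.14].

### API

Orientations are given as a unit quaternion [w, x, y, z].
In Python, from rig import bot gives the robot as it stands. Calls block until the motion is done:
- bot.move_to(position, orientation): joint-space move of the TCP to a pose.
- bot.servo_line(position, attitude=None, speed=150, until_force=None): straight line of the TCP; attitude=None keeps the orientation; speed is the mean speed in mm/s. With until_force (N) it stops when the force on the tool has changed by that much, and returns True; else False.
- bot.move_joints(angles): joint-space move.
- bot.move_gripper(opening, grip_force=None): finger opening in mm; grip_force is the grip in N (None keeps the last); returns when the fingers have stopped.
- bot.dwell(seconds).
- bot.ik(position, orientation): joint angles nearest the present ones, or None.
- bot.read_state(): the state.
- bot.read_camera(name): name is "scene" or "top"; returns a dict with "image" (384x512x3 uint8, blue, green, red), "depth" (384x512 float32, mm along the optical axis (not along the pixel's ray), 0 where there is no reading), "fovy" (degrees; the focal length in pixels is half the picture's height over the tangent of half this angle, whatever the lens; pixels are square), "cx", "cy" (the principal point, pixels), "eye" and "attitude" of the camera in the world. Camera axes: x right, y down, z forward; pixel columns grow to the right and rows downward; lengths in mm; the calibration is good to about 2 mm. A picture is of the moment at which its call begins.
A pose or a line that the arm cannot do raises bot.MotionError and nothing moves.
- bot.finish_job(): hands the job in, once; it reports no verdict.
The state is a dict: "clock": time; "joint_positions": joint angles; "qvel": joint speeds; "effort": joint torques, N m; "ee_pos": TCP position; "tool_rot": TCP orientation; "ft_force": force on the tool from outside, world axes, zero at the start; "moment": the same for the moment, N m; "grip_width": finger opening in mm.
Only numpy, scipy, OpenCV 4.12 (cv2) and the standard library are available. Lean on these libraries where they do the work, as an engineer would, in place of code of your own. Each camera call takes 0.05 s, during which the arm holds its last target.

## Working session

There is one attempt and no reset: what is moved stays moved. The work goes in short steps, each a Python script; the robot and the scene stay as the last script left them, time stands still between calls to the robot, and variables do not carry over. Pictures are saved under pics/ and viewed, and the job is handed in when it is done.

```bash
ls; mkdir -p pics; python3 - <<'E'
from rig import bot
import cv2,numpy as np,pickle
for n in ("scene","top"):
    c=bot.read_camera(n)
    pickle.dump(c,open(f"{n}0.pkl","wb"))
    cv2.imwrite(f"pics/{n}0.png",c["image"])
    print(n,c["fovy"],c["cx"],c["cy"],c["eye"],c["attitude"],c["depth"].min(),c["depth"].max())
print(bot.read_state())
E
```

```text
pics
scene 49.17727081555619 248.06480517574107 187.45836650630557 [1230.43568869   27.2861486   716.18085409] [-0.26136583  0.55724545  0.71904473 -0.32270744] 0.0 3477.8542
top 56.726394269133465 253.93865933371447 198.47941986750988 [ 433.94998285 -164.82089626  896.52797563] [-0.06241978  0.70595401 -0.70462423  0.03517679] 0.0 1821.6571
{'clock': 0.1, 'joint_positions': array([-1.28461955e+00,  3.00420137e-01,  1.52150502e+00, -1.22646263e-05,
        1.32071493e+00, -6.65953919e-02]), 'qvel': array([ 4.82889394e-04, -1.44133909e-03, -1.41422829e-03, -1.42798564e-03,
       -1.10799827e-03,  7.64244170e-06]), 'effort': array([-9.04020835e-04, -5.44383895e+01, -3.62370801e+01, -1.51297895e-04,
        3.06985065e-03,  3.04160119e-05]), 'ee_pos': array([ 189.9693186 , -515.95078352,  249.781439  ]), 'tool_rot': array([ 0.58020742, -0.5797508 ,  0.40479635, -0.40421315]), 'ft_force': array([ 0.06968204,  0.59487598, -0.85161238]), 'moment': array([ 0.04754778, -0.01815413, -0.0332664 ]), 'grip_width': 85.05468027755255}
```

View pics/scene0.png

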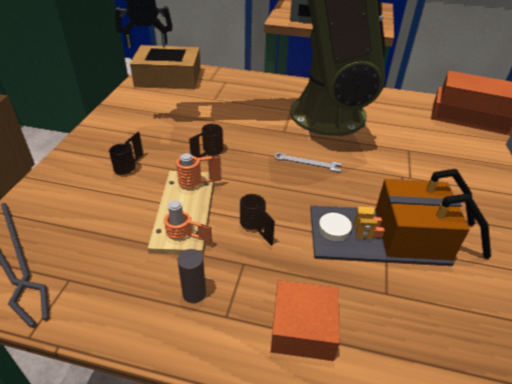

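View pics/top0.png

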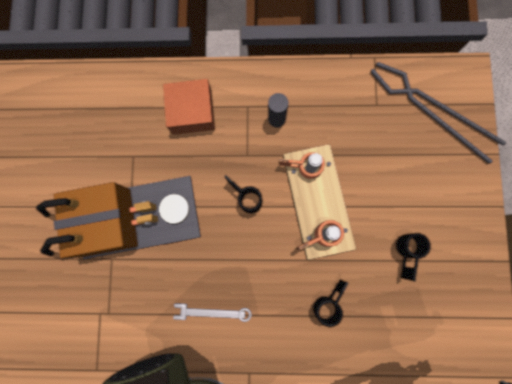

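The scene view shows the tall coil at about (188,170) on the post nearer the robot and the short coil at (178,225). The pad is at (335,227) with the jaws at (368,222). In the top view the posts are at (333,233) for the tall coil and (315,160) for the short one, and the pad is at (173,208).

```bash
cat > h.py <<'E'
import numpy as np,cv2,pickle
from scipy.spatial.transform import Rotation as R
def Rm(q): return R.from_quat([q[1],q[2],q[3],q[0]]).as_matrix()
def f(c): return c["image"].shape[0]/2/np.tan(np.radians(c["fovy"]/2))
def ray(c,u,v):
    d=np.stack([(np.asarray(u,float)-c["cx"])/f(c),(np.asarray(v,float)-c["cy"])/f(c),np.ones_like(np.asarray(u,float))],-1)
    return d@Rm(c["attitude"]).T
def onz(c,u,v,z):
    d=ray(c,u,v); e=np.asarray(c["eye"]); return e+d*((z-e[2])/d[...,2])[...,None]
def cloud(c):
    v,u=np.mgrid[:384,:512]; d=ray(c,u,v); return np.asarray(c["eye"])+d*c["depth"][...,None]
def proj(c,p):
    q=(np.asarray(p,float)-c["eye"])@Rm(c["attitude"]); return np.stack([q[...,0]/q[...,2]*f(c)+c["cx"],q[...,1]/q[...,2]*f(c)+c["cy"]],-1)
def tri(c1,p1,c2,p2):
    A=[];b=[]
    for c,p in((c1,p1),(c2,p2)):
        d=ray(c,*p);d/=np.linalg.norm(d);M=np.eye(3)-np.outer(d,d);A.append(M);b.append(M@np.asarray(c["eye"]))
    A=np.vstack(A);b=np.hstack(b);x=np.linalg.lstsq(A,b,rcond=None)[0];return x,np.linalg.norm(A@x-b)
def load(n): return pickle.load(open(n+".pkl","rb"))
E
python3 - <<'E'
from h import *
s,t=load("scene0"),load("top0")
a=s["image"][140:260,130:400]; cv2.imwrite("pics/sc.png",cv2.resize(a,None,fx=2.9,fy=2.9,interpolation=cv2.INTER_CUBIC))
a=t["image"][140:265,265:365]; b=t["image"][165:265,110:210]
cv2.imwrite("pics/tc.png",np.hstack([cv2.resize(a,(400,500),interpolation=cv2.INTER_CUBIC),cv2.copyMakeBorder(cv2.resize(b,(400,400),interpolation=cv2.INTER_CUBIC),0,100,0,0,0)]))
for n,c in(("s",s),("t",t)):
    P=cloud(c); hsv=cv2.cvtColor(c["image"],cv2.COLOR_BGR2HSV)
    pts={"s":[(188,157),(175,205),(188,175),(335,227),(368,210),(172,225),(300,250),(200,240)],"t":[(333,233),(315,159),(173,208),(145,205),(145,216),(325,200),(190,235),(300,252)]}[n]
    for p in pts: print(n,p,P[p[1],p[0]].round(1),c["depth"][p[1],p[0]],hsv[p[1],p[0]])
E
```

```text
s (188, 157) [ 472.4 -301.7  104.5] 1015.0838 [165   8 192]
s (175, 205) [ 641.1 -268.4  106.8] 883.7413 [174   6 201]
s (188, 175) [ 498.6 -294.8   70.4] 1017.04584 [  9 176 129]
s (335, 227) [541.4  69.3  30.2] 948.90906 [ 21  14 242]
s (368, 210) [501.6 134.8  62.7] 945.5778 [ 20 184 234]
s (172, 225) [ 657.1 -273.7   61. ] 902.85693 [  9 150 197]
s (300, 250) [604.5   1.8   2.1] 932.5801 [ 14 153 198]
s (200, 240) [ 645.1 -217.2   16.3] 931.31024 [ 18 115 197]
t (333, 233) [ 467.2 -308.6  104.1] 783.3004 [160   3 235]
t (315, 159) [ 633.9 -272.   106.5] 805.2609 [150   2 235]
t (173, 208) [530.5  68.4  33.3] 876.6528 [ 12   5 235]
t (145, 205) [533.6 126.2  68.7] 844.28955 [ 16 150 196]
t (145, 216) [508.1 127.6  61.1] 848.37305 [ 17 146 195]
t (325, 200) [ 552.4 -306.9   16.6] 881.7003 [ 20  85 232]
t (190, 235) [465.1  29.   11.5] 887.71387 [144  12 105]
t (300, 252) [ 424.4 -244.7    3.2] 879.731 [ 12 124 168]
```

View pics/sc.png

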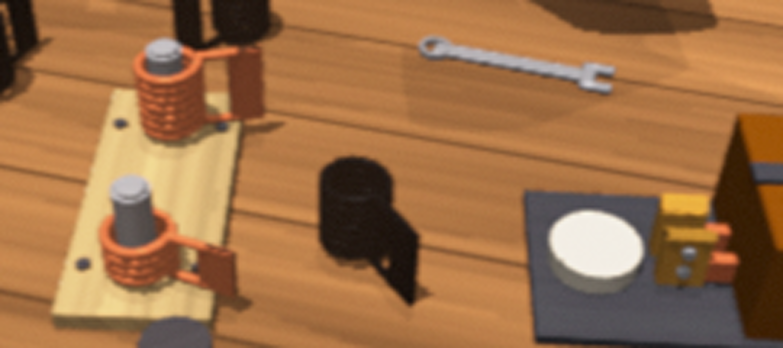

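View pics/tc.png

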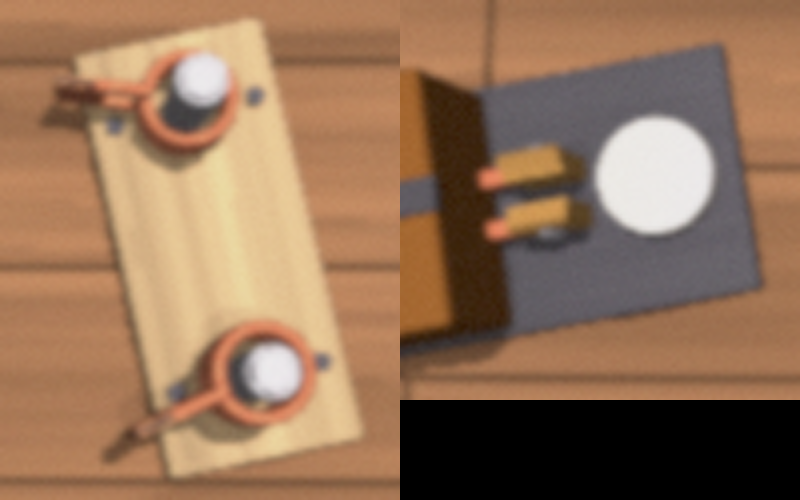

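```bash
cat > meas.py <<'E'
from h import *
def pad(c,z=32):
    hsv=cv2.cvtColor(c["image"],cv2.COLOR_BGR2HSV); P=cloud(c)
    m=((hsv[...,1]<40)&(hsv[...,2]>180)&(np.abs(P[...,0]-535)<70)&(np.abs(P[...,1]-68)<60)).astype(np.uint8)
    k=cv2.findContours(m,cv2.RETR_EXTERNAL,cv2.CHAIN_APPROX_NONE)[0]; k=max(k,key=cv2.contourArea)[:,0]
    w=onz(c,k[:,0],k[:,1],z); (cx,cy),r=cv2.minEnclosingCircle(w[:,:2].astype(np.float32))
    mm=m>0
    return np.array([cx,cy]),r,np.median(P[mm][:,2]),w
def fitcirc(p):
    A=np.c_[2*p[:,0],2*p[:,1],np.ones(len(p))];x=np.linalg.lstsq(A,(p[:,:2]**2).sum(1),rcond=None)[0]
    return x[:2],np.sqrt(x[2]+x[0]**2+x[1]**2)
def copper(c,ctr,rad):
    hsv=cv2.cvtColor(c["image"],cv2.COLOR_BGR2HSV); P=cloud(c)
    m=(hsv[...,0]<13)&(hsv[...,1]>130)&(hsv[...,2]>70)&(np.hypot(P[...,0]-ctr[0],P[...,1]-ctr[1])<rad)&(P[...,2]>20)&(c["depth"]>0)
    return m,P
E
python3 - <<'E'
from meas import *
s,t=load("scene0"),load("top0")
for n,c in(("s",s),("t",t)):
    p,r,z,w=pad(c); print(n,"pad",p,r,z,fitcirc(w))
    m,P=copper(c,(470,-305),110); q=P[m]
    print("copper",len(q),np.percentile(q,[1,50,99],axis=0).round(1).tolist())
    for lo,hi in((84,92),(92,102)):
        k=q[(q[:,2]>lo)&(q[:,2]<hi)]; print(lo,len(k),k.mean(0))
    # post tops
    hsv=cv2.cvtColor(c["image"],cv2.COLOR_BGR2HSV)
    for g in((470,-305),(636,-270)):
        mm=(hsv[...,1]<30)&(np.hypot(P[...,0]-g[0],P[...,1]-g[1])<30)&(P[...,2]>102)
        k=P[mm]; vv,uu=np.nonzero(mm); print("post",len(k),k.mean(0).round(1),(uu.mean(),vv.mean()))
    # brass
    mm=(hsv[...,0]>13)&(hsv[...,0]<28)&(hsv[...,1]>120)&(P[...,2]>55)&(np.hypot(P[...,0]-520,P[...,1]-132)<35)
    k=P[mm]; print("brass",len(k),k.mean(0),np.percentile(k[:,2],[5,50,95,99]))
m,P=copper(t,(470,-305),110); q=P[m]; 
for y in range(222,262,2): print(y,[ (x,P[y,x].round().astype(int).tolist()) for x in range(286,350,3) if m[y,x]][:6])
E
```

```text
s pad [532.07287598  68.08641052] 36.0805778503418 30.766963904983868 (array([532.22445978,  68.29578265]), np.float64(34.751967187242116))
copper 909 [[436.3, -329.2, 22.0], [477.8, -281.2, 64.6], [498.6, -232.5, 95.4]]
84 132 [ 471.68429353 -287.78321443   88.69338974]
92 77 [ 459.72692049 -267.02506719   93.7397162 ]
post 49 [ 471.1 -306.9  104.4] (np.float64(186.14285714285714), np.float64(156.3673469387755))
post 74 [ 637.6 -270.4  104.7] (np.float64(174.83783783783784), np.float64(204.5))
brass 244 [519.47277417 132.67455095  62.94860832] [56.19376402 63.69805652 68.49841219 70.0836088 ]
t pad [530.34381104  68.16333008] 35.913360595703125 31.787376553686272 (array([530.00033627,  68.09559321]), np.float64(34.656455907770216))
copper 294 [[436.2, -331.3, 32.4], [458.7, -286.7, 90.2], [494.6, -232.4, 97.3]]
84 126 [ 462.55414513 -306.59110082   88.31073218]
92 116 [ 467.77018203 -279.86427405   94.23630575]
post 119 [ 468.3 -307.6  104.7] (np.float64(332.5966386554622), np.float64(232.50420168067228))
post 106 [ 633.7 -271.8  105. ] (np.float64(314.8207547169811), np.float64(159
[... 494 characters left out ...]
1, -275, 74]), (319, [470, -279, 97])]
234 [(316, [466, -276, 70]), (319, [465, -279, 97])]
236 [(316, [462, -277, 64]), (319, [461, -279, 97])]
238 [(316, [456, -272, 96]), (319, [456, -279, 97]), (340, [457, -326, 89])]
240 [(313, [452, -266, 94]), (316, [452, -272, 94]), (319, [452, -279, 93]), (322, [452, -287, 86]), (340, [452, -327, 87])]
242 [(310, [447, -259, 97]), (313, [448, -266, 93]), (319, [448, -283, 64]), (322, [448, -287, 87]), (325, [448, -293, 90]), (334, [448, -314, 84])]
244 [(301, [444, -246, 20]), (310, [443, -259, 93]), (322, [444, -290, 62]), (325, [443, -293, 87]), (328, [443, -300, 86]), (331, [443, -306, 89])]
246 []
248 []
250 []
252 []
254 []
256 []
258 []
260 []
```

```bash
python3 - <<'E'
from meas import *
s,t=load("scene0"),load("top0")
for n,c,pts in (("t",t,[(293,252),(297,250),(300,248),(303,246),(306,245),(309,243),(313,241)]),("s",s,[(211,160),(215,165),(217,172),(205,159)])):
    hsv=cv2.cvtColor(c["image"],cv2.COLOR_BGR2HSV);P=cloud(c)
    for x,y in pts: print(n,x,y,hsv[y,x],P[y,x].round(1))
# plate, transformer edges (top)
for n,c in(("t",t),("s",s)):
    P=cloud(c);hsv=cv2.cvtColor(c["image"],cv2.COLOR_BGR2HSV)
    m=((P[...,2]>8)&(P[...,2]<16)&(hsv[...,1]<70)&(P[...,0]>420)&(P[...,0]<640)&(P[...,1]>0)&(P[...,1]<330))
    q=P[m]; print(n,"plate z",np.median(q[:,2]),len(q))
    m=m.astype(np.uint8); m|=((np.hypot(P[...,0]-531,P[...,1]-68)<38)&(P[...,2]>8)).astype(np.uint8)
    k=max(cv2.findContours(m,cv2.RETR_EXTERNAL,cv2.CHAIN_APPROX_NONE)[0],key=cv2.contourArea)[:,0]
    w=onz(c,k[:,0],k[:,1],12.)[:,:2]
    rr=cv2.approxPolyDP(w.astype(np.float32)[:,None],5,True)[:,0]; print(rr.round(0).tolist())
    # transformer top
    m=(P[...,2]>112)&(P[...,2]<120)&(P[...,1]>120)&(P[...,0]<600)&(P[...,0]>400)
    q=P[m][:,:2].astype(np.float32); print("block",len(q),cv2.minAreaRect(q))
E
```

```text
t 293 252 [ 12 129 111] [ 424.3 -227.6    0.5]
t 297 250 [ 12 126 103] [ 429.3 -237.5    0.6]
t 300 248 [ 11 118 153] [ 434.2 -236.6   95. ]
t 303 246 [ 11 110 148] [ 438.6 -243.2   95.4]
t 306 245 [ 12 109 155] [ 440.9 -250.    94.1]
t 309 243 [  9 135 215] [ 445.3 -256.4   97.2]
t 313 241 [  9 141 217] [ 449.7 -265.5   95.8]
s 211 160 [  9 173  99] [ 446.8 -252.4   86.5]
s 215 165 [  9 175 108] [ 443.6 -243.7   70.2]
s 217 172 [  9 175 109] [ 440.7 -240.2   46.2]
s 205 159 [  9 174 177] [ 454.  -265.3   92.3]
t plate z 11.654261232972317 2738
[[615.0, 36.0], [587.0, 187.0], [546.0, 180.0], [553.0, 134.0], [535.0, 115.0], [525.0, 122.0], [520.0, 173.0], [510.0, 173.0], [523.0, 130.0], [510.0, 111.0], [500.0, 111.0], [487.0, 167.0], [447.0, 159.0], [435.0, 164.0], [422.0, 229.0], [463.0, 6.0]]
block 1982 ((492.8341979980469, 261.35308837890625), (147.1251220703125, 186.49745178222656), 10.70481014251709)
s plate z 10.702765439126495 2238
[[467.0, 7.0], [602.0, 32.0], [620.0, 43.0], [566.0, 323.0], [559.0, 318.0], [584.0, 188.0], [531.0, 175.0], [546.0, 131.0], [543.0, 117.0], [489.0, 110.0], [445.0, 114.0]]
block 729 ((498.13482666015625, 261.72283935546875), (142.8520050048828, 184.87176513671875), 11.464808464050293)
```

```bash
cat >> meas.py <<'E'
from scipy.optimize import least_squares
def ringfit(c,ztop,g,plane=None):
    """centre of coil from top ring (outer edge rays on plane ztop-4), blade yaw from blade/lead pts near ztop"""
    hsv=cv2.cvtColor(c["image"],cv2.COLOR_BGR2HSV);P=cloud(c)
    m=((hsv[...,0]<14)&(hsv[...,1]>95)&(hsv[...,2]>60)&(np.abs(P[...,2]-(ztop-4))<9)&(np.hypot(P[...,0]-g[0],P[...,1]-g[1])<90))
    v,u=np.nonzero(m); w=onz(c,u,v,ztop-4.)[:,:2]
    g=np.array(g,float)
    for _ in range(15):
        r=np.hypot(*(w-g).T); k=w[r<33]
        # ring mid radius fit r=26 fixed
        g=least_squares(lambda x:np.hypot(*(k-x).T)-26,g,loss="soft_l1",f_scale=2).x
    r=np.hypot(*(w-g).T); b=w[(r>38)&(r<85)]
    d=b.mean(0)-g; vx=cv2.fitLine(b.astype(np.float32),cv2.DIST_HUBER,0,.01,.01).ravel()
    if vx[:2]@d<0: vx[:2]*=-1
    return g,len(k),len(b),np.degrees(np.arctan2(d[1],d[0])),np.degrees(np.arctan2(vx[1],vx[0])),r.max()
E
python3 - <<'E'
from meas import *
s,t=load("scene0"),load("top0")
for n,c in(("t",t),("s",s)): print(n,ringfit(c,96,(466,-303)))
def line(pts): 
    l=cv2.fitLine(np.float32(pts),cv2.DIST_HUBER,0,.01,.01).ravel(); return np.degrees(np.arctan2(l[1],l[0]))%180, l[2:]
for n,c in(("t",t),("s",s)):
    P=cloud(c);hsv=cv2.cvtColor(c["image"],cv2.COLOR_BGR2HSV)
    m=((P[...,2]>6)&(P[...,2]<130)&(P[...,0]>420)&(P[...,0]<640)&(P[...,1]>-10)&(P[...,1]<330)).astype(np.uint8)
    k=max(cv2.findContours(m,cv2.RETR_EXTERNAL,cv2.CHAIN_APPROX_NONE)[0],key=cv2.contourArea)[:,0]
    w=onz(c,k[:,0],k[:,1],12.)[:,:2]
    p=np.array([531,68.]);a=np.radians(100.7);X=np.array([np.cos(a),np.sin(a)]);Y=np.array([-X[1],X[0]])
    lx=(w-p)@X;ly=(w-p)@Y
    for nm,sel in(("+y",(np.abs(ly-80)<6)&(lx>-40)&(lx<90)),("-y",(np.abs(ly+80)<6)&(lx>-40)&(lx<90)),("-x",(np.abs(lx+50)<6)&(abs(ly)<70))):
        if sel.sum()>8: print(n,nm,sel.sum(),line(w[sel])[0],lx[sel].mean(),ly[sel].mean())
    # slot: brass tops vs gap; per-lx strip
    q=P[(P[...,2]>64)&(P[...,2]<74)&(hsv[...,1]>110)]; l=np.c_[(q[:,:2]-p)@X,(q[:,:2]-p)@Y]
    l=l[(l[:,0]>44)&(l[:,0]<88)&(abs(l[:,1])<30)]
    for sg in(1,-1):
        j=l[l[:,1]*sg>0]; print("jaw",sg,len(j),j.min(0).round(1),j.max(0).round(1),j.mean(0).round(1),line(j)[0] if len(j)>5 else "")
E
```

```text
t (array([ 468.23547008, -304.20306272]), 255, 62, np.float64(115.2757401512094), np.float32(116.408516), np.float64(79.48296576893023))
s (array([ 473.47126444, -303.25854829]), 139, 79, np.float64(116.47275891824239), np.float32(105.97995), np.float64(81.08021786909605))
t +y 51 100.96894 25.882087506645956 79.87572033440003
t -y 50 100.789894 24.37562298070145 -77.48129599161003
t -x 54 10.965473 -48.2069711452633 0.5140583083113652
jaw 1 74 [47.6 11.1] [83.3 25. ] [66.5 19.1] 179.49834
jaw -1 67 [ 48.  -21.8] [84.5 -8.9] [ 65.8 -16.2] 177.55653
s +y 53 102.098114 25.220707761694168 76.77666533019061
s -y 58 100.915436 25.183610316916386 -83.01079145846352
s -x 44 10.777117 -48.38816272670993 -3.2770762703508463
jaw 1 61 [48.3  9.5] [83.9 23.4] [65.6 17.4] 4.6616545
jaw -1 53 [ 47.9 -25. ] [ 84.  -13.6] [ 66.2 -20.4] 176.97694
```

```bash
cat >> h.py <<'E'
def toolq(deg):
    a=np.radians(deg);x=np.array([np.cos(a),np.sin(a),0]);y=np.array([0,0,-1.]);q=R.from_matrix(np.c_[x,y,np.cross(x,y)]).as_quat()
    return np.array([q[3],q[0],q[1],q[2]])
E
python3 - <<'E'
from h import *
from rig import bot
st=bot.read_state(); print(Rm(st["tool_rot"]).round(2).tolist())
for th in(25.5,205.5):
    print(th,bot.ik([468.5,-304,170],toolq(th)),bot.ik([468.5,-304,72],toolq(th)),bot.ik([531,68,180],toolq(th-14.7)),bot.ik([531,68,86],toolq(th-14.7)))
from meas import *
t=load("top0");P=cloud(t); print(P[310,328],P[190,245],P[105,278])
E
```

```text
[[0.35, -0.0, 0.94], [-0.94, 0.0, 0.35], [-0.0, -1.0, 0.0]]
25.5 [-6.41168198e-01  3.96076409e-01  1.58693205e+00 -4.44089210e-16
  1.15858419e+00 -1.08622716e+00] [-6.41168198e-01  5.28305316e-01  1.65215282e+00 -4.44089210e-16
  9.61134517e-01 -1.08622716e+00] [ 5.89454267e-02  3.36222348e-01  1.64447290e+00 -4.44089210e-16
  1.16089740e+00 -1.29550133e-01] [ 5.89454267e-02  4.63864055e-01  1.71371308e+00 -4.44089210e-16
  9.64015517e-01 -1.29550133e-01]
205.5 [-6.41168198e-01  3.96076409e-01  1.58693205e+00 -4.44089210e-16
  1.15858419e+00  2.05536550e+00] [-6.41168198e-01  5.28305316e-01  1.65215282e+00 -4.44089210e-16
  9.61134517e-01  2.05536550e+00] None None
[ 285.52914175 -310.89138226   -1.60477805] [ 569.56138804 -111.24836165   67.12975109] [ 762.20420113 -188.93085492  108.50762334]
```

```bash
cat > snap.py <<'E'
from h import *
from rig import bot
def snap(tag,crop={"scene":(60,300,110,430),"top":(100,320,90,400)}):
    out=[]
    for n in("scene","top"):
        c=bot.read_camera(n);pickle.dump(c,open(f"{n}{tag}.pkl","wb"));a=crop[n]
        out.append(cv2.resize(c["image"][a[0]:a[1],a[2]:a[3]],(400,300),interpolation=cv2.INTER_CUBIC))
    cv2.imwrite(f"pics/{tag}.png",cv2.resize(np.hstack(out),(800,300)))
E
python3 - <<'E'
from snap import *
bot.move_to([469.5,-304,172],toolq(25.8))
st=bot.read_state();print(st["clock"],st["ee_pos"],st["ft_force"],st["grip_width"])
snap("1")
E
```

```text
1.45 [ 469.15053761 -304.71798503  172.2285327 ] [-0.38231297 -0.64738366  0.10682224] 85.39780310843622
```

View pics/1.png

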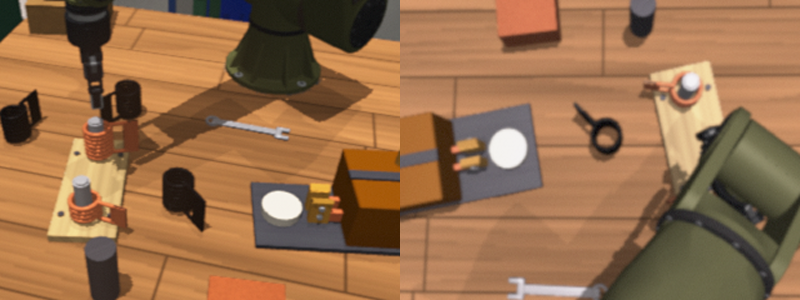

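The gripper (left half, about (95,90)) stands over the tall coil at (97,138), with the arm hiding the coil from above. Next I descend with a force guard, then grip.

```bash
python3 - <<'E'
from snap import *
h=bot.servo_line([469.5,-304,73],speed=60,until_force=8)
st=bot.read_state();print(h,st["clock"],st["ee_pos"],st["ft_force"])
if not h:
    bot.move_gripper(50,grip_force=40); st=bot.read_state();print(st["clock"],st["ee_pos"],st["ft_force"],st["grip_width"])
    bot.move_gripper(50,grip_force=80); st=bot.read_state();print(st["clock"],st["ee_pos"],st["ft_force"],st["grip_width"])
snap("2")
E
```

```text
False 3.35 [ 469.62614055 -304.08942463   73.30372437] [-0.5010302  -0.30502911 -0.22249129]
3.7083 [ 469.6277069  -304.13533579   73.31894295] [-0.39123101 -0.47469953  2.85914733] 59.34541722782595
3.925 [ 469.70225327 -304.17845602   73.49673476] [-1.68579846  0.28241071  5.54240524] 58.82582381353446
```

View pics/2.png

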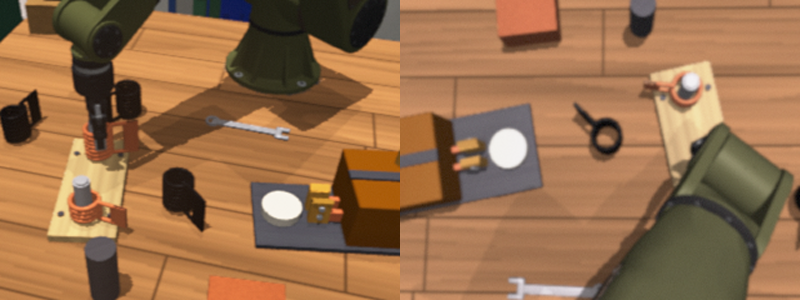

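Closed on the coil at 59 mm, close to its 60 mm diameter, so the grasp is good. Lifting straight up.

```bash
python3 - <<'E'
from snap import *
h=bot.servo_line([469.5,-304,103],speed=50,until_force=25)
st=bot.read_state();print(h,st["clock"],st["ee_pos"],st["ft_force"],st["moment"],st["grip_width"])
if not h:
    h=bot.servo_line([469.5,-304,188],speed=70,until_force=20)
    st=bot.read_state();print(h,st["clock"],st["ee_pos"],st["ft_force"],st["moment"],st["grip_width"])
snap("3")
E
```

```text
False 4.775 [ 469.38180558 -303.90784304  102.80969715] [-0.30717176 -0.00364642 -3.42692728] [-0.03854109 -0.02180206  0.02926455] 58.97043321744867
False 6.1417 [ 469.35735109 -303.89752816  187.50467789] [ 0.66072827 -0.07927035 -3.74559095] [-0.03593851 -0.001847   -0.02122093] 59.10526038752688
```

View pics/3.png

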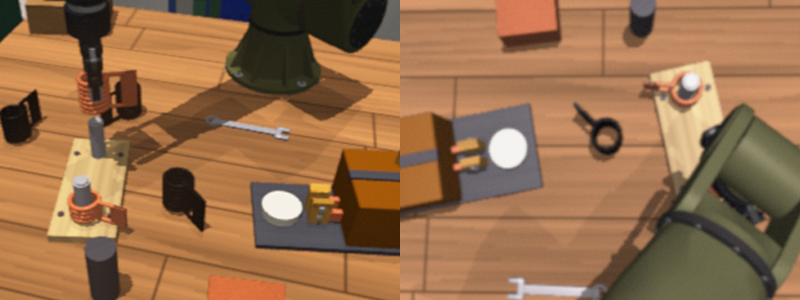

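The coil is up and level in the left half at (100,92), clear of the bare post at (97,137). The wrist force is −3.7 N, about the coil's weight. Carrying it over the pad and looking there.

```bash
python3 - <<'E'
from snap import *
bot.move_to([531.2,68.2,188],toolq(10.8)); bot.dwell(0.3)
st=bot.read_state();print(st["clock"],st["ee_pos"],st["ft_force"],st["moment"],st["grip_width"])
c={"scene":(60,300,200,520),"top":(130,310,40,280)}
snap("4",c)
s=load("scene4");cv2.imwrite("pics/4s.png",cv2.resize(s["image"][100:270,280:470],None,fx=3.5,fy=3.5,interpolation=cv2.INTER_CUBIC))
E
```

```text
7.95 [531.27691638  67.70676406 187.96926539] [ 0.49236907  1.23457015 -4.70748934] [-0.09915067 -0.0351298  -0.03448927] 59.12722966778916
```

View pics/4.png

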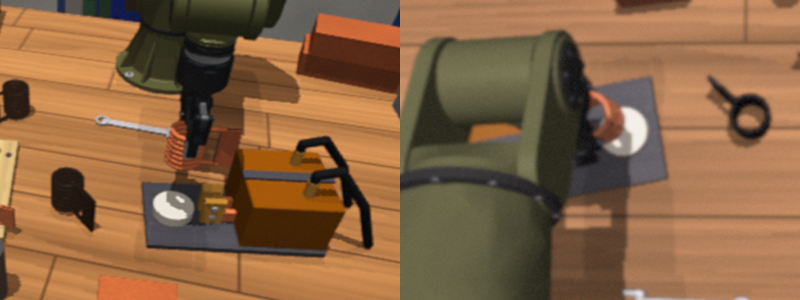

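View pics/4s.png

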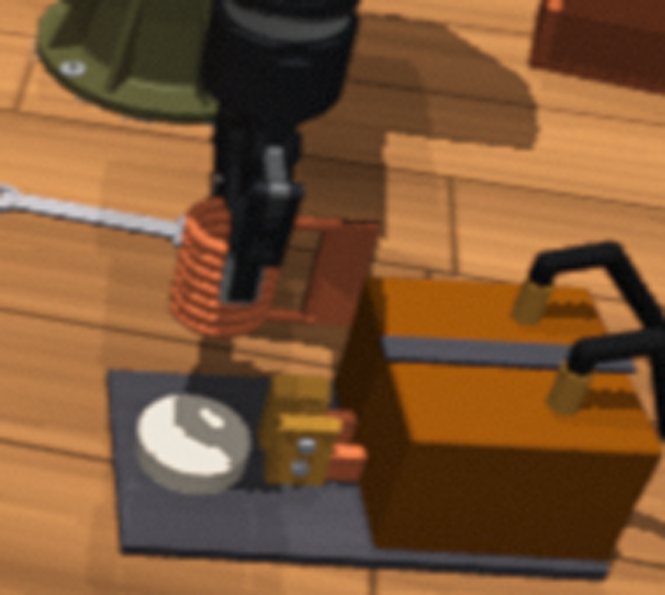

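```bash
cat > inhand.py <<'E'
from meas import *
def inhand(c,tcp,yaw,pr=True):
    """copper points in coil-nominal frame about TCP"""
    hsv=cv2.cvtColor(c["image"],cv2.COLOR_BGR2HSV);P=cloud(c);a=np.radians(yaw);X=np.array([np.cos(a),np.sin(a)]);Y=np.array([-X[1],X[0]])
    d=P[...,:2]-tcp[:2];L=np.dstack([d@X,d@Y,P[...,2]-tcp[2]])
    m=(hsv[...,0]<14)&(hsv[...,1]>120)&(hsv[...,2]>50)&(np.abs(L[...,0])<95)&(np.abs(L[...,1])<45)&(L[...,2]>-62)&(L[...,2]<40)&(c["depth"]>0)
    return m,L
E
python3 - <<'E'
from inhand import *
c=load("scene4");tcp=np.array([531.28,67.7,187.97])
m,L=inhand(c,tcp,100.8)
q=L[m]; print(len(q),np.percentile(q,[1,50,99],axis=0).round(1).tolist())
b=q[(q[:,0]>52)&(q[:,0]<90)&(q[:,2]>-50)&(q[:,2]<15)]
print("blade",len(b),b.min(0).round(1),b.max(0).round(1),b.mean(0).round(1))
l=cv2.fitLine(np.float32(b[:,:2]),cv2.DIST_HUBER,0,.01,.01).ravel();print("yaw dev",np.degrees(np.arctan2(l[1]/l[0],1)),"y at x=65",l[3]+(65-l[2])*l[1]/l[0])
for z0 in range(-56,28,6):
    k=q[(q[:,2]>=z0)&(q[:,2]<z0+6)]
    kb=k[k[:,0]>46];kr=k[k[:,0]<40]
    print(z0,len(kb),kb[:,0].min().round(1) if len(kb) else "",kb[:,0].max().round(1) if len(kb) else "",kb[:,1].mean().round(1) if len(kb) else "",len(kr),kr[:,0].min().round(1) if len(kr) else "",kr[:,0].max().round(1)if len(kr) else "",kr[:,1].max().round(1)if len(kr) else "",kr[:,1].min().round(1)if len(kr) else "")
E
```

```text
1201 [[-29.5, -30.3, -53.6], [16.9, -3.5, -14.6], [78.9, 25.9, 21.5]]
blade 334 [ 52.1  -5.9 -49.8] [80.2  0.3 14.9] [ 65.9  -2.5 -16.6]
yaw dev 0.33014673 y at x=65 -2.5043013
-56 33 46.7 78.8 -2.4 13 28.5 39.7 4.1 -4.2
-50 35 47.1 80.1 -2.2 48 -29.3 38.9 6.4 -30.5
-44 34 49.4 79.0 -2.0 66 -29.6 28.4 3.6 -30.6
-38 34 49.5 79.6 -2.5 76 -30.3 26.1 1.8 -31.1
-32 35 48.8 77.5 -2.4 44 -29.7 24.9 6.5 -30.3
-26 34 49.5 79.0 -2.9 76 -29.7 26.1 1.3 -31.0
-20 36 48.9 79.1 -2.7 33 -29.5 17.3 26.7 -32.5
-14 35 49.4 80.2 -2.5 51 -28.1 26.0 25.4 -34.9
-8 39 48.9 79.0 -2.4 67 -30.6 22.0 27.2 -35.9
-2 34 49.4 78.7 -2.1 44 -29.7 20.8 27.5 -35.0
4 40 49.4 79.7 -2.2 52 -30.1 -2.7 25.8 -29.3
10 36 46.0 78.9 -2.4 65 -29.9 37.9 28.1 -36.0
16 59 46.8 79.5 -1.3 53 -27.8 39.3 16.0 -29.2
22 2 46.8 66.4 -1.1 1 -10.9 -10.9 38.2 38.2
```

```bash
python3 - <<'E'
from inhand import *
tcp=np.array([531.28,67.7,187.97]);a=np.radians(100.8);X=np.array([np.cos(a),np.sin(a)]);Y=np.array([-X[1],X[0]])
c=load("top4");m,L=inhand(c,tcp,100.8)
v,u=np.nonzero(m&(L[...,2]>8)); print("top pts",len(u),np.median(L[m][:,2]))
mm=np.uint8(m)
w=onz(c,u,v,tcp[2]+23-4)[:,:2]-tcp[:2]; l=np.c_[w@X,w@Y]
print(np.percentile(l,[0,5,50,95,100],axis=0).round(1).tolist())
r=np.hypot(*l.T)
ang=np.degrees(np.arctan2(l[:,1],l[:,0]))
for b in range(-180,180,20):
    k=(ang>=b)&(ang<b+20)
    if k.sum()>2: print(b,k.sum(),r[k].min().round(1),r[k].max().round(1))
k=l[(r<36)&(r>16)]
print("ring fit r26",least_squares(lambda x:np.hypot(*(k-x).T)-26,[0,0],loss="soft_l1").x)
# scene: blade image points projected onto blade plane local y=-3
c=load("scene4");m,L=inhand(c,tcp,100.8)
b=m&(L[...,0]>54)&(L[...,0]<90)&(L[...,2]>-50)&(L[...,2]<12)
# lateral silhouette check: blade far vertical edge pixels vs predicted edge
for z in(-40,-20,0):
    p=np.r_[tcp[:2]+80*X-3*Y,tcp[2]+z]; uv=proj(c,p); row=int(round(uv[1])); cols=np.nonzero(b[row])[0]; print("edge pred",uv.round(1),"obs col max",cols.max()+.5)
# depth bias: plate and pad in scene
P=cloud(c); 
E
```

```text
top pts 120 2.9679393558602953
[[-31.5, -26.5], [-30.2, -23.0], [-22.2, 2.1], [-10.0, 26.9], [-7.5, 29.2]]
-180 17 24.1 30.7
-160 16 23.1 29.4
-140 17 21.6 29.0
-120 7 22.7 29.0
100 15 24.8 32.1
120 16 25.9 32.5
140 14 27.2 32.4
160 18 25.5 32.0
ring fit r26 [-2.72191774  2.30991965]
edge pred [382.  187.3] obs col max 381.5
edge pred [384.1 179.9] obs col max 383.5
edge pred [386.4 172.3] obs col max 386.5
```

In-hand checks:
- **Scene view:** the coil is centred on the TCP, with the blade at x 49–80 mm and a yaw error of 0.3°.
- **Top view:** it shows the coil about 2 mm low in world x, so the top camera is biased.

Both views then put the pad at about (532.0, 68.5). I'll lower to just above the slot, look, then go on.

```bash
python3 - <<'E'
from snap import *
from inhand import *
h=bot.servo_line([532.0,68.5,130],attitude=toolq(10.6),speed=70,until_force=10); bot.dwell(0.2)
st=bot.read_state();print(h,st["clock"],st["ee_pos"],st["ft_force"],st["grip_width"])
c={"scene":(130,280,290,490),"top":(150,285,80,260)}
snap("5",c)
s=load("scene5");cv2.imwrite("pics/5s.png",cv2.resize(s["image"][130:270,300:440],None,fx=4.2,fy=4.2,interpolation=cv2.INTER_CUBIC))
m,L=inhand(s,st["ee_pos"],100.8);q=L[m];b=q[(q[:,0]>52)&(q[:,0]<82)&(q[:,2]>-50)&(q[:,2]<15)]
print(len(b),b.mean(0),b.min(0),b.max(0))
P=cloud(s)
a=np.radians(100.8);X=np.array([np.cos(a),np.sin(a)]);Y=np.array([-X[1],X[0]])
hsv=cv2.cvtColor(s["image"],cv2.COLOR_BGR2HSV)
g=(P[...,2]>60)&(P[...,2]<74)&(hsv[...,0]>14)&(hsv[...,1]>110);d=P[g][:,:2]-st["ee_pos"][:2];l=np.c_[d@X,d@Y];l=l[(l[:,0]>44)&(l[:,0]<88)&(abs(l[:,1])<32)]
for sg in(1,-1):
    j=l[l[:,1]*sg>0];print("jaw",sg,len(j),j.min(0),j.max(0))
E
```

```text
False 9.225 [532.15580603  68.51917677 130.3816498 ] [ 1.37631836  0.14851318 -4.9726676 ] 59.04715278012767
296 [ 65.80214262  -2.66510209 -17.20728065] [ 52.01400728  -5.90578112 -49.97574416] [79.86045417  0.46831861 14.39413911]
jaw 1 14 [48.90979173  8.81929978] [78.84864038 23.76766694]
jaw -1 75 [ 47.39299768 -25.79521025] [ 83.67675523 -10.26950731]
```

View pics/5s.png

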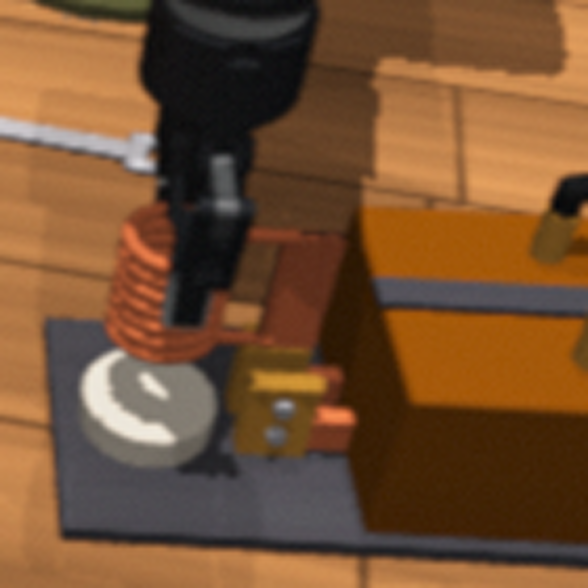

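View pics/5.png

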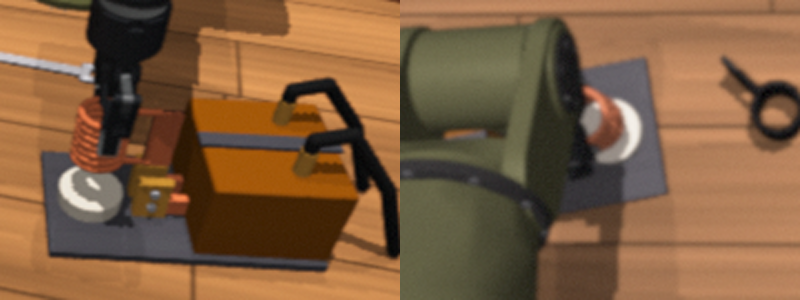

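The blade (about (300,290) in the enlarged view) hangs just above the jaws at (280,370). The depth shows it within 1 mm of the slot centre. Descending slowly under force guard.

```bash
python3 - <<'E'
from snap import *
def s(t,h): st=bot.read_state();print(t,h,round(st["clock"],2),st["ee_pos"].round(2),st["ft_force"].round(2),st["moment"].round(3),round(st["grip_width"],2))
h=bot.servo_line([532.5,68.7,108],speed=30,until_force=6); s("a",h)
if not h:
    h=bot.servo_line([532.5,68.7,91],speed=30,until_force=6); s("b",h)
    if not h:
        h=bot.servo_line([532.5,68.7,83],speed=8,until_force=4); s("c",h)
snap("6",{"scene":(130,280,290,490),"top":(150,285,80,260)})
E
```

```text
a False 10.21 [532.6   68.72 108.13] [ 0.02  0.05 -3.53] [ 0.002 -0.029  0.038] 59.13
b False 10.93 [532.58  68.71  91.06] [ 0.57 -0.06 -4.09] [-0.031 -0.009 -0.015] 59.12
c True 11.49 [532.53  68.69  87.49] [-1.4   0.08  5.04] [-0.006  0.096 -0.03 ] 59.03
```

View pics/6.png

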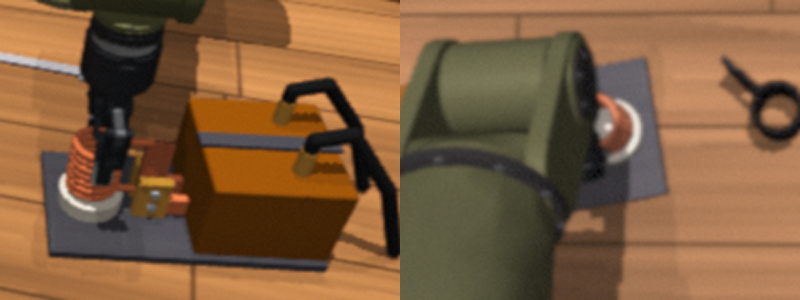

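Contact came at TCP z 87.5, against 87 expected for a seated coil. The view shows the blade between the jaws and the coil on the pad. Releasing and backing off straight up.

```bash
python3 - <<'E'
from snap import *
def s(t,h=None): st=bot.read_state();print(t,h,round(st["clock"],2),st["ee_pos"].round(2),st["ft_force"].round(2),round(st["grip_width"],2))
bot.move_gripper(64,grip_force=20); s("rel")
bot.move_gripper(85); s("open")
h=bot.servo_line([532.5,68.7,150],speed=60,until_force=8); s("up",h)
if not h:
    bot.servo_line([532.5,68.7,215],speed=120)
    q=bot.read_state()["joint_positions"].copy(); q[0]=-1.1
    bot.move_joints(q); s("away")
snap("7",{"scene":(130,280,290,490),"top":(150,285,80,260)})
t=load("top7");cv2.imwrite("pics/7t.png",t["image"]);cv2.imwrite("pics/7s.png",load("scene7")["image"])
E
```

```text
rel None 11.82 [531.94  68.64  86.66] [0.17 0.67 0.14] 64.07
open None 12.17 [531.85  68.66  86.56] [-0.27  0.17  0.37] 85.13
up False 13.38 [532.3   68.68 149.56] [ 0.03 -0.06 -0.21] 84.86
away None 16.18 [ 276.08 -460.13  214.24] [-0.64  0.19  0.1 ] 84.97
```

View pics/7.png

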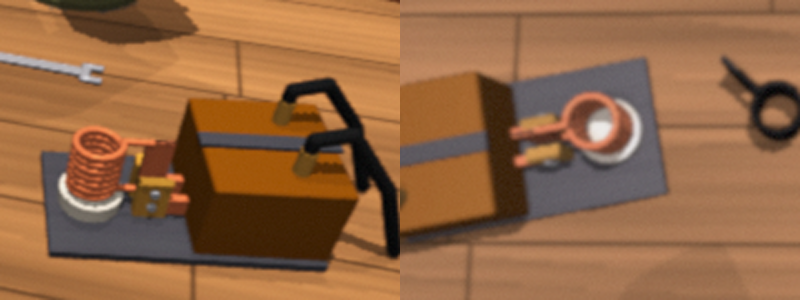

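View pics/7s.png

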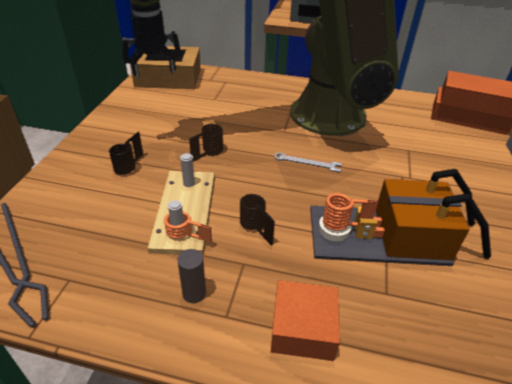

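The tall coil stands on the pad at (338,215) with its blade between the jaws at (370,218). The short coil is still on its post, and the billet and brick look unmoved. I'll measure how well it is centred and level.

```bash
python3 - <<'E'
from meas import *
for n,pc in(("top",(530.2,68.1)),("scene",(532.1,68.2))):
    c=load(n+"7"); r=ringfit(c,110,(531,68)); print(n,r, "offset to pad",r[0]-pc)
    P=cloud(c);hsv=cv2.cvtColor(c["image"],cv2.COLOR_BGR2HSV)
    # tilt: plane through top ring points
    m=(hsv[...,0]<14)&(hsv[...,1]>110)&(P[...,2]>104)&(P[...,2]<116)&(np.hypot(P[...,0]-531,P[...,1]-68)<33)
    q=P[m]; A=np.c_[q[:,:2]-[531,68],np.ones(len(q))];x=np.linalg.lstsq(A,q[:,2],rcond=None)[0];print("ring z/slope",len(q),x)
    a=np.radians(100.8);X=np.array([np.cos(a),np.sin(a)]);Y=np.array([-X[1],X[0]]);d=P[...,:2]-np.array(pc);L=np.dstack([d@X,d@Y,P[...,2]])
    b=L[(hsv[...,0]<14)&(hsv[...,1]>95)&(L[...,0]>50)&(L[...,0]<82)&(abs(L[...,1])<9)&(L[...,2]>74)&(L[...,2]<112)]
    print("blade",len(b),b.min(0),b.max(0),b.mean(0))
    o=load(n+"0"); df=cv2.absdiff(o["image"],c["image"]).max(2)
    for nm,g in(("short",(636,-270)),("billet",(762,-189)),("brick",None)):
        if g is None: continue
        P0=cloud(o); mm=(np.hypot(P0[...,0]-g[0],P0[...,1]-g[1])<45)&(P0[...,2]>20); print(nm,mm.sum(),"changed",(df[mm]>40).sum())
E
```

```text
top (array([531.13411774,  66.24462008]), 245, 66, np.float64(99.935147729929), np.float32(100.1159), np.float64(82.08307250694037)) offset to pad [ 0.93411774 -1.85537992]
ring z/slope 125 [-5.66498708e-03  6.34949670e-02  1.06556844e+02]
blade 68 [50.09526572 -5.2794757  74.75414462] [ 79.64366393   2.40656781 111.92329226] [ 64.58066677  -0.39001796 101.06321511]
short 597 changed 0
billet 556 changed 0
scene (array([538.95751885,  67.41696109]), 223, 108, np.float64(103.49181223136493), np.float32(95.63774), np.float64(83.6349261533116)) offset to pad [ 6.85751885 -0.78303891]
ring z/slope 92 [-1.78931807e-02  4.42044213e-02  1.06000759e+02]
blade 188 [50.06233467 -6.23213951 74.26213621] [ 80.2611514    3.91815083 109.68063989] [65.1968542  -2.78825809 93.43357406]
short 843 changed 0
billet 1114 changed 0
```

```bash
python3 - <<'E'
from meas import *
for n in("top","scene"):
  for tag,ctr,yaw,dz in(("0",(468.2,-304.2) if n=="top" else (469.5,-303.5),115.8,0),("7",(530.8,67) if n=="top" else (532.3,68),100.8,14)):
    c=load(n+tag);P=cloud(c);hsv=cv2.cvtColor(c["image"],cv2.COLOR_BGR2HSV)
    a=np.radians(yaw);X=np.array([np.cos(a),np.sin(a)]);Y=np.array([-X[1],X[0]]);d=P[...,:2]-np.array(ctr);L=np.dstack([d@X,d@Y,P[...,2]-dz])
    cop=(hsv[...,0]<14)&(hsv[...,1]>100)
    m=cop&(L[...,2]>84)&(L[...,2]<101)&(np.hypot(L[...,0],L[...,1])<33);q=L[m];A=np.c_[q[:,:2],np.ones(len(q))]
    x=np.linalg.lstsq(A,q[:,2],rcond=None)[0];print(n,tag,"ring slopes x,y,z0",x.round(3),len(q))
    m=cop&(L[...,0]>33)&(L[...,0]<80)&(abs(L[...,1])<8)&(L[...,2]>89)&(L[...,2]<102);q=L[m]
    print("   blade/lead top: z fit",np.polyfit(q[:,0],q[:,2],1).round(3),len(q))
    # silhouette of coil in image: axis tilt via leftmost/rightmost bounds by row (scene)
# blade vertical edge tilt in scene: outer edge x vs z
c=load("scene7");P=cloud(c);hsv=cv2.cvtColor(c["image"],cv2.COLOR_BGR2HSV)
a=np.radians(100.8);X=np.array([np.cos(a),np.sin(a)]);d=P[...,:2]-np.array((532.3,68));lx=d@X;ly=d@np.array([-X[1],X[0]])
m=(hsv[...,0]<14)&(hsv[...,1]>120)&(abs(lx)<34)&(abs(ly)<34)&(P[...,2]>34)
for z in range(40,108,8):
    k=m&(abs(P[...,2]-z)<4); print(z,lx[k].min().round(1),lx[k].max().round(1),ly[k].min().round(1),end=" | ")
E
```

```text
top 0 ring slopes x,y,z0 [ 2.7000e-02 -1.1200e-01  9.0191e+01] 252
   blade/lead top: z fit [1.7000e-02 9.3678e+01] 68
top 7 ring slopes x,y,z0 [ 2.300e-02 -1.060e-01  8.998e+01] 238
   blade/lead top: z fit [-1.5000e-02  9.5573e+01] 69
scene 0 ring slopes x,y,z0 [ 4.7000e-02 -5.6000e-02  8.9208e+01] 135
   blade/lead top: z fit [1.8000e-02 9.2007e+01] 60
scene 7 ring slopes x,y,z0 [ 4.1000e-02 -8.1000e-02  8.8924e+01] 211
   blade/lead top: z fit [1.5000e-02 9.2358e+01] 73
40 -28.6 33.0 -29.7 | 48 -27.8 28.5 -30.3 | 56 -28.6 23.7 -30.6 | 64 -28.8 24.3 -30.3 | 72 -28.5 22.4 -32.3 | 80 -29.6 24.1 -31.2 | 88 -28.6 24.9 -30.0 | 96 -28.8 29.2 -31.7 | 104 -29.8 33.7 -31.8 |
```

The ring slopes and height match those on the post, shifted by the expected 14 mm, so the coil stands flat. It is within about 2 mm of centre. Handing in.

```bash
python3 - <<'E'
from rig import bot
print(bot.read_state()["clock"]); print(bot.finish_job())
E
```

```text
16.275
the job is handed in; nothing more can be done
None
```

The tall coil is on the heater: I slid it straight up off its post, lowered it blade-first between the jaws onto the pad, and let go. I handed in at 16.3 s of the 38 s allowed. Contact on the pad stopped at 4 N.

**Last checks:**
- **Flat:** the coil's height is 14 mm above what it was on the board, as expected, and its ring slopes match those measured on the post.
- **In the slot:** the blade spans 50–80 mm from the pad's centre. The blade and coil are turned to about 100–101°, against 100.8° for the outlet.
- **Bystanders:** the short coil and billet show no image change from the start. The brick I only checked by eye, and it looks unmoved.
- **Robot:** it is clear and touching nothing.

**Disagreements:**
- **Cameras:** the two cameras differ by about 2 to 4 mm in world x. I corrected for this by looking at the coil in the gripper.
- **Centring:** the top view's ring fit puts the coil about 2 mm off the pad's centre. The scene view's side bounds suggest about 1 mm.
- **Discarded fit:** the scene view's own ring fit gave nearly 7 mm in x. I did not trust it, because it already read about 5 mm too far with the coil on the post.

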